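# Trace the blue wave on the hand-therapy disc

### The job

Show the finger-tracing exercise on the disc with the blue wave: with the gripper's fingers closed and pointing straight down, touch the green dot, then run the fingertips along the blue line to the red square, keeping on the line and touching so lightly that the springy white top is never pushed down near its stop. The program finishes while holding that light touch, fingertips still resting on the red square. Pick nothing up, leave the orange zigzag disc untouched and disturb nothing else on the table.

Things in the scene. Friction and masses are not known exactly. Their poses are not given: they have to be found in the camera images.
- wave_board: Disc to use: fixed wooden base 260 mm across, 16 mm high; origin at the centre of its underside, z up. Its sprung white top is 244 mm across, upper face 40 mm above the table, with a BLUE S-shaped line 8 mm wide from a green dot (26 mm) to a red square (24 mm): in the disc's axes x = 40 mm * sin(pi * y / 90 mm), green at y = -90 mm, red at y = +90 mm. Stands left or right, turned any way.
- wave_pad (a joint): How far the white top of the blue-wave disc is pressed down, in m: 0 = up (upper face 40 mm above the table), 0.012 = on its stop. It moves straight down without tipping, on springs: it yields from about 2 N, takes about 4 N at 6 mm and 5 N at 9 mm, and springs back. More than 9 mm is pressing too hard.
- zigzag_board: The other tracing disc, the same size and build, with an ORANGE zigzag line (its own green dot and red square); origin at the centre of its underside. Not to be touched.
- trail0 (a point): Start: centre of the green dot, on the white upper face; the points are 36 mm apart along the line.
- trail1 (a point): Point 1 of 7 along the blue line, counted from the green dot (not marked in itself), on the white upper face; the points are 36 mm apart along the line.
- trail2 (a point): Point 2 of 7 along the blue line, counted from the green dot (not marked in itself), on the white upper face; the points are 36 mm apart along the line.
- trail3 (a point): Point 3 of 7 along the blue line, counted from the green dot (not marked in itself), on the white upper face; the points are 36 mm apart along the line.
- trail4 (a point): Point 4 of 7 along the blue line, counted from the green dot (not marked in itself), on the white upper face; the points are 36 mm apart along the line.
- trail5 (a point): Point 5 of 7 along the blue line, counted from the green dot (not marked in itself), on the white upper face; the points are 36 mm apart along the line.
- trail6 (a point): Point 6 of 7 along the blue line, counted from the green dot (not marked in itself), on the white upper face; the points are 36 mm apart along the line.
- trail7 (a point): Finish: centre of the red square, on the white upper face; the points are 36 mm apart along the line.
- stylus: Bystander: dark wooden stylus lying on the table, 12 mm thick and 132 mm long along its x; origin at the centre of its underside.
- spool: Bystander: yellow wooden spool standing on end, 38 mm across, 45 mm high; origin at the centre of its underside.
- mug: Bystander: blue mug, 76 mm across, 75 mm high, handle at its +y side; origin at the centre of its underside.
- pencil_case: Bystander: red hard pencil case with a white band, 70 x 200 x 34 mm; origin at the centre of its underside.
- tissue_box: Bystander: green and brown tissue box, 220 x 110 x 75 mm; origin at the centre of its underside.
- tape: Bystander: clear roll of tape lying flat, 90 mm across, 24 mm high; origin at the centre of its underside.
- eraser: Bystander: blue board eraser, 52 x 132 x 40 mm; origin at the centre of its underside.
- glasses: Bystander: pair of red spectacles standing open, rims 124 mm wide along y and 40 mm high, side arms reaching 135 mm to +x; origin at the middle of the rims' lower edge.

How it is judged:
By the outcome, as a careful person would: the job done as asked, in the order asked, and still so for the second after the job is handed in, while the arm keeps its last pose, push and grip.
It also fails if it takes over 51 s, if anything falls off the work surface, if the arm or the gripper's body presses on something with over 40 N, if the wrist force passes 120 N, or if a joint passes its speed limit or range.

### The arm

A 7-joint arm with a two-finger parallel gripper is mounted at the origin on the work surface. World frame = base frame: x ahead of the robot, y to its left, z up, the work surface at z = 0. Lengths are in m, angles in rad, forces in N, time in s.
With the tool pointing down it reaches from about 0.35 to 0.775 m from the base axis. Payload 3.1 kg.
Tool frame: the origin (TCP) lies at the very end of the fingers, on their centre line; the grasp point (between the pads) lies 19 mm behind it; z points along the fingers, y is the direction in which the jaws open and shut (so a half turn about z gives the same grasp; the last joint's range is limited). The gripper opens to 85 mm and grips with 20 to 120 N. Pads are 22 mm wide; open, the fingers measure 114 mm over their backs; the gripper's body (76 mm by 85 mm) begins 54 mm behind the grasp point. The pads swing forward as they close: fully open they stand 13 mm farther back than shut.
Start: joints at [-1.322, 0.311, 0.014, 1.512, -0.004, 1.319, -0.027], TCP at [0.158, 0.527, 0.231] pointing down, gripper open.
Joint ranges: [-2.7, 2.7], [-0.3, 1.91], [-1.27, 1.3], [0.12, 2.57], [-1.44, 4.58], [0.2, 2.03], [-3.05, 3.05]. Speed limits (rad/s): [2.79, 2.79, 3.14, 3.14, 3.14, 3.14, 3.14].

### API

Orientations are given as a unit quaternion [w, x, y, z].
In Python, from cell import ctrl gives the robot as it stands. The module is installed in compiled form; this text tells all that it offers. Calls block until the motion is done:
- ctrl.reach(position, orientation): joint-space move of the TCP to a pose.
- ctrl.servo_line(position, ori=None, max_speed=0.15): straight line of the TCP; ori=None keeps the orientation; max_speed is the mean speed in m/s.
- ctrl.goto_joints(angles): joint-space move.
- ctrl.gripper_to(opening, effort=None): opening from 0.0 (shut) to 1.0 (fully open); effort is the grip in N (None keeps the last); returns when the fingers have stopped.
- ctrl.pause(seconds).
- ctrl.solve_ik(position, orientation): joint angles nearest the present ones, or None.
- ctrl.snapshot(name): name is "scene" or "top"; returns (picture, depth): 420x560x3 uint8, red, green, blue; 420x560 float32, m along the optical axis (not along the pixel's ray), 0 where there is no reading.
- ctrl.camera_info(name): a dict with "fx", "fy", "cx", "cy" (pixels), "extrinsics" (4x4, takes a point from camera to world coordinates). Camera axes: x right, y down, z forward; pixel columns grow to the right and rows downward; lengths in m; the calibration is good to about 2 mm. A picture is of the moment at which its call begins. camera_info takes no time and is no camera call.
A pose or a line that the arm cannot do raises ctrl.Unreachable and nothing moves.
- ctrl.job_done(): hands the job in, once; it reports no verdict.
Readings, each from a call of its own:
- ctrl.get_time_s(): time.
- ctrl.get_joint_pos(): joint angles.
- ctrl.get_dq(): joint speeds.
- ctrl.get_tau(): joint torques, N m.
- ctrl.get_tcp_pos(): TCP position.
- ctrl.get_eef_rot(): TCP orientation.
- ctrl.get_ft_force(): force on the tool from outside, world axes, zero at the start.
- ctrl.get_moment(): the same for the moment, N m.
- ctrl.get_grip_width(): opening from 0.0 (shut) to 1.0 (fully open).
Only numpy, scipy, OpenCV 4.12 (cv2) and the standard library are available. Lean on these libraries where they do the work, as an engineer would, in place of code of your own. Each camera call takes 0.05 s, during which the arm holds its last target.

## Working session

There is one attempt and no reset: what is moved stays moved. The work goes in short steps, each a Python script; the robot and the scene stay as the last script left them, time stands still between calls to the robot, and variables do not carry over. Pictures are saved under pics/ and viewed, and the job is handed in when it is done.

```bash
mkdir -p pics; python3 - <<'E'
from cell import ctrl
import cv2,numpy as np
for n in("scene","top"):
    p,d=ctrl.snapshot(n); cv2.imwrite(f"pics/{n}0.png",p[:,:,::-1]); np.save(f"pics/{n}0.npy",d)
    c=ctrl.camera_info(n); print(n,c)
print(ctrl.get_time_s(),ctrl.get_tcp_pos(),ctrl.get_eef_rot(),ctrl.get_ft_force())
E
```

```text
scene {'fx': 433.08031108356795, 'fy': 433.08031108356795, 'cx': 272.71732046953787, 'cy': 208.32814488651198, 'extrinsics': array([[ 0.38046671,  0.54272547, -0.74879513,  1.39196627],
       [ 0.92477913, -0.22796228,  0.30465842, -0.32807588],
       [-0.00535116, -0.8083825 , -0.58863325,  0.70024638],
       [ 0.        ,  0.        ,  0.        ,  1.        ]])}
top {'fx': 423.3390804526666, 'fy': 423.3390804526666, 'cx': 281.31324966216334, 'cy': 205.53474302939128, 'extrinsics': array([[-0.01272546, -0.98306714,  0.18280332,  0.37327937],
       [-0.99989816,  0.01132962, -0.00867813,  0.01812022],
       [ 0.00646009, -0.18289514, -0.9831112 ,  1.08570056],
       [ 0.        ,  0.        ,  0.        ,  1.        ]])}
0.1 [0.15748133 0.52625916 0.23031332] [-1.12783288e-04  1.44842036e-01  9.89454178e-01 -1.09569084e-03] [-0.06842112  0.13711929 -0.0614828 ]
```

View pics/top0.png

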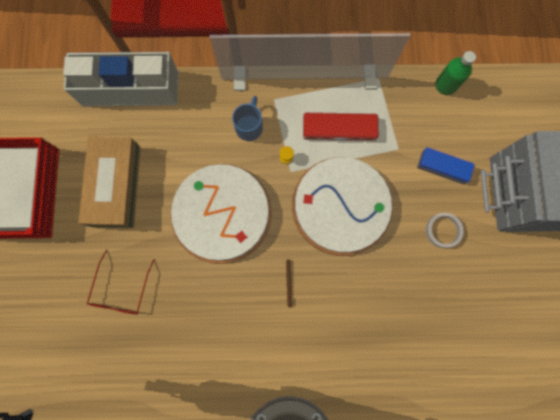

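View pics/scene0.png

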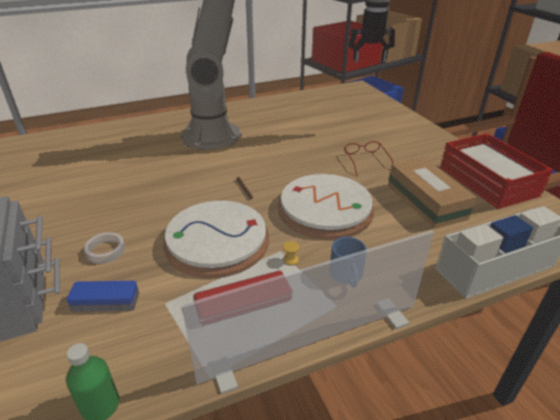

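The top view has the wave disc centred near (343,204), green dot at (379,208) and red square at (308,199). A clear screen stands behind it. I'll fit the disc pose from both cameras.

```bash
cat > h.py <<'E'
import numpy as np
def back(c,u,v,z):
    E=c["extrinsics"]; r=np.stack([(u-c["cx"])/c["fx"],(v-c["cy"])/c["fy"],np.ones_like(u,float)],-1)@E[:3,:3].T
    o=E[:3,3]; t=(z-o[2])/r[...,2]; return o+r*t[...,None]
def backd(c,u,v,d):
    E=c["extrinsics"]; r=np.stack([(u-c["cx"])/c["fx"],(v-c["cy"])/c["fy"],np.ones_like(u,float)],-1)*d[...,None]
    return r@E[:3,:3].T+E[:3,3]
E
python3 - <<'E'
from cell import ctrl
import cv2,numpy as np
from h import *
from scipy.optimize import least_squares
s=np.linspace(-.09,.09,721); C=np.c_[.04*np.sin(np.pi*s/.09),s]
for n,c0,R in(("top",(343,204),46),("scene",(217,233),49)):
    im=cv2.imread(f"pics/{n}0.png"); d=np.load(f"pics/{n}0.npy"); c=ctrl.camera_info(n)
    hsv=cv2.cvtColor(im,cv2.COLOR_BGR2HSV); H,S,V=[hsv[...,i].astype(int) for i in range(3)]
    vv,uu=np.mgrid[:420,:560]; ry=R if n=="top" else 30
    m=((uu-c0[0])/R)**2+((vv-c0[1])/ry)**2<1
    def P(mask): 
        v,u=np.nonzero(mask); return back(c,u,v,.04),backd(c,u,v,d[v,u]),u,v
    b=P(m&(H>100)&(H<130)&(S>70)); g=P(m&(H>45)&(H<90)&(S>110)); r=P(m&((H<8)|(H>172))&(S>130))
    for nm,q in(("b",b),("g",g),("r",r)): print(n,nm,len(q[2]),q[2].mean(),q[3].mean(),q[0].mean(0),"depth:",np.median(q[1],0))
    w=P(m&(S<60)&(d>0)); print("white z",np.median(w[1][:,2]),w[1][:,2].std())
    G=g[0].mean(0)[:2];Rr=r[0].mean(0)[:2];print("g-r dist",np.linalg.norm(G-Rr))
    B=b[0][:,:2]
    def loc(p,q): 
        a=p[2]; M=np.array([[np.cos(a),-np.sin(a)],[np.sin(a),np.cos(a)]]); return (q-p[:2])@M
    def res(p):
        L=loc(p,B); D=np.linalg.norm(L[:,None]-C[None],axis=2).min(1)
        return np.r_[D,3*(loc(p,G)-[0,-.09]),3*(loc(p,Rr)-[0,.09])]
    y=Rr-G; a0=np.arctan2(-y[0],y[1])
    f=least_squares(res,[*((G+Rr)/2),a0],loss="soft_l1",f_scale=.003); print("fit",f.x,"rms line",np.sqrt((res(f.x)[:-4]**2).mean()),"G",loc(f.x,G),"R",loc(f.x,Rr))
    # overlay
    p=f.x;a=p[2];M=np.array([[np.cos(a),-np.sin(a)],[np.sin(a),np.cos(a)]])
    W=np.c_[C@M.T+p[:2],np.full(len(C),.04)]; E=np.linalg.inv(c["extrinsics"]); q=W@E[:3,:3].T+E[:3,3]
    px=np.c_[q[:,0]/q[:,2]*c["fx"]+c["cx"],q[:,1]/q[:,2]*c["fy"]+c["cy"]]
    x,y0=c0[0]-65,c0[1]-55; cr=cv2.resize(im[y0:y0+110,x:x+130],None,fx=6,fy=5.4,interpolation=cv2.INTER_CUBIC)
    cv2.polylines(cr,[np.int32((px-[x,y0]+.5)*[6,5.4])],False,(0,255,255),1)
    cv2.imwrite(f"pics/ov_{n}.png",cr)
    # bystander screen
    if n=="top":
        for uv in((240,60),(310,50),(310,36),(390,50),(240,82),(370,80),(248,122),(287,154),(290,283)):
            print(uv,backd(c,np.array([uv[0]]),np.array([uv[1]]),d[uv[1],uv[0]][None]).round(3))
E
```

```text
top b 73 348.5753424657534 206.13698630136986 [ 0.56441045 -0.1600161   0.04      ] depth: [ 0.54847901 -0.16302197  0.03926941]
top g 44 378.65909090909093 207.13636363636363 [ 0.5608075  -0.23583246  0.04      ] depth: [ 0.56099861 -0.23620295  0.03994545]
top r 58 307.55172413793105 198.81034482758622 [ 0.58420573 -0.05747534  0.04      ] depth: [ 0.58399826 -0.05721525  0.04050321]
white z 0.03849717382037654 0.0019306968807049115
g-r dist 0.17988535487836646
fit [ 0.57253856 -0.14693431 -0.12819265] rms line 0.0008176195730144585 G [-0.0002699  -0.08966843] R [0.00013484 0.09021647]
(240, 60) [[0.931 0.109 0.102]]
(310, 50) [[ 0.932 -0.065  0.144]]
(310, 36) [[ 0.932 -0.06   0.203]]
(390, 50) [[ 0.932 -0.26   0.141]]
(240, 82) [[0.921 0.118 0.004]]
(370, 80) [[ 0.92  -0.239  0.01 ]]
(248, 122) [[0.805 0.096 0.002]]
(287, 154) [[ 0.701 -0.007  0.043]]
(290, 283) [[ 0.376 -0.011  0.005]]
scene b 2 213.5 230.0 [ 0.57867954 -0.15338308  0.04      ] depth: [ 0.57886204 -0.15352724  0.04019519]
scene g 1 178.0 235.0 [ 0.5645647  -0.23652267  0.04      ] depth: [ 0.56437957 -0.23650218  0.03985227]
scene r 29 251.31034482758622 222.24137931034483 [ 0.58572769 -0.05764177  0.04      ] depth: [ 0.58724622 -0.05794139  0.04043213]
white z 0.0392955217500931 0.0017764024608432844
g-r dist 0.1801284201595917
fit [ 0.57508822 -0.14710921 -0.1177943 ] rms line 0.0006149392855549652 G [ 5.74578530e-05 -9.00305881e-02] R [5.13323137e-05 9.00978319e-02]
```

```bash
python3 - <<'E'
from cell import ctrl
import cv2,numpy as np
from h import *
from scipy.optimize import least_squares
s=np.linspace(-.09,.09,721); C=np.c_[.04*np.sin(np.pi*s/.09),s]
for n,c0,R,ry in(("top",(343,204),46,46),("scene",(217,233),49,29)):
    im=cv2.imread(f"pics/{n}0.png"); c=ctrl.camera_info(n)
    b_,g_,r_=[im[...,i].astype(int) for i in range(3)]
    vv,uu=np.mgrid[:420,:560]
    m=((uu-c0[0])/R)**2+((vv-c0[1])/ry)**2<1
    # weights = departure of channel relation from white
    wb=np.clip(b_-r_-5,0,80)*m; wb[wb<20]=0
    wg=np.clip(g_-np.maximum(b_,r_)-15,0,80)*m; wr=np.clip(r_-np.maximum(g_,b_)-45,0,80)*m
    def P(w): v,u=np.nonzero(w); return back(c,u,v,.04)[:,:2],w[v,u].astype(float)
    B,W=P(wb);g=P(wg);r=P(wr); print(n,len(W),len(g[1]),len(r[1]))
    G=np.average(g[0],0,g[1]);Rr=np.average(r[0],0,r[1]); print(G,Rr,np.linalg.norm(G-Rr))
    W/=W.max()
    def loc(p,q):
        a=p[2]; M=np.array([[np.cos(a),-np.sin(a)],[np.sin(a),np.cos(a)]]); return (q-p[:2])@M
    def res(p):
        L=loc(p,B); D=np.linalg.norm(L[:,None]-C[None],axis=2).min(1)*W
        return np.r_[D,3*(loc(p,G)-[0,-.09]),3*(loc(p,Rr)-[0,.09])]
    y=Rr-G
    f=least_squares(res,[*((G+Rr)/2),np.arctan2(-y[0],y[1])],loss="soft_l1",f_scale=.003)
    print("fit",f.x,"rms",np.sqrt((res(f.x)[:-4]**2).mean()),loc(f.x,G),loc(f.x,Rr))
E
```

```text
top 141 95 84
[ 0.56097416 -0.23629743] [ 0.58436367 -0.05795016] 0.17987444888578924
fit [ 0.57260927 -0.14703433 -0.12886401] rms 0.000862714163530324 [-6.76518556e-05 -9.00181822e-02] [0.00020893 0.08985605]
scene 41 59 48
[ 0.56217996 -0.23620301] [ 0.58599428 -0.05772643] 0.180058352973702
fit [ 0.57425435 -0.14692503 -0.13274367] rms 0.0006591528478257477 [-0.00015186 -0.09009065] [-0.00016916  0.0899677 ]
```

View pics/ov_top.png

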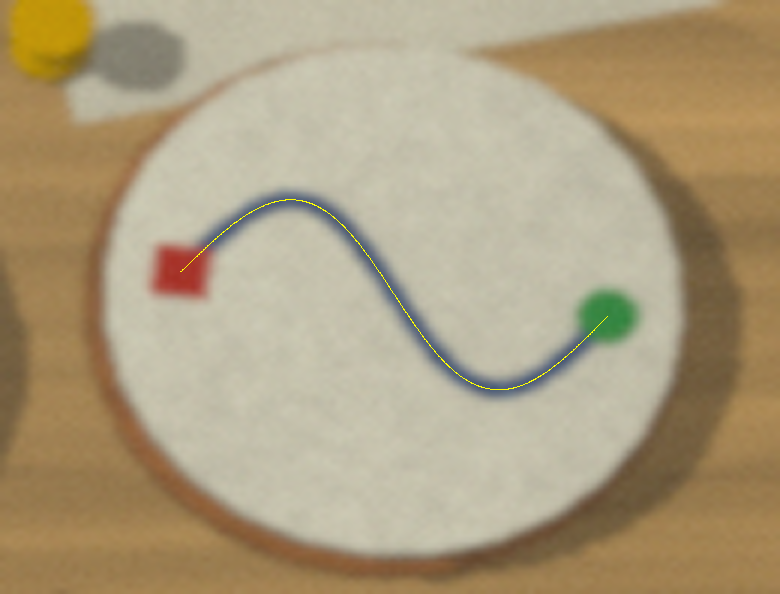

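View pics/ov_scene.png

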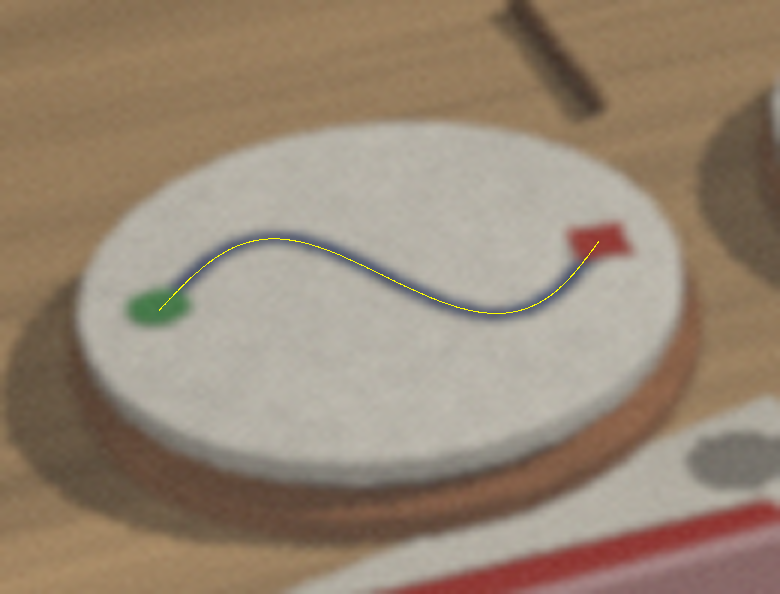

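Both cameras agree to within 2 mm: disc at about (0.5734, -0.1470), angle -0.1305, height 40 mm. The green-to-red distance measures 180 mm, as specified. Next I shut the gripper, hover above the green dot and check that the whole trace is reachable.

```bash
cat >> h.py <<'E'
X0,Y0,A=.5734,-.1470,-.1305
def path(n=32):
    s=np.linspace(-.09,.09,4001); C=np.c_[.04*np.sin(np.pi*s/.09),s]
    L=np.r_[0,np.cumsum(np.linalg.norm(np.diff(C,axis=0),axis=1))]
    t=np.linspace(0,L[-1],n+1); C=np.c_[np.interp(t,L,C[:,0]),np.interp(t,L,C[:,1])]
    M=np.array([[np.cos(A),-np.sin(A)],[np.sin(A),np.cos(A)]])
    return C@M.T+[X0,Y0],L[-1]
yaw=np.radians(67); Q=[0,np.cos(yaw/2),np.sin(yaw/2),0]
E
python3 - <<'E'
from cell import ctrl
from h import *
P,L=path(); print(L,P[0],P[-1])
ctrl.gripper_to(0.0,20)
print(ctrl.get_time_s(),ctrl.get_grip_width())
for p in P[::8]: print(ctrl.solve_ik([*p,.037],Q))
ctrl.reach([*P[0],.20],Q)
print(ctrl.get_time_s(),ctrl.get_tcp_pos(),ctrl.get_joint_pos())
ctrl.servo_line([*P[0],.060],max_speed=.12)
ctrl.pause(.2)
print(ctrl.get_time_s(),ctrl.get_tcp_pos(),P[0],ctrl.get_eef_rot(),Q)
for i in range(4): print(ctrl.get_ft_force())
p,d=ctrl.snapshot("scene")
import cv2; cv2.imwrite("pics/s1.png",cv2.resize(p[100:300,120:380,::-1],None,fx=3,fy=3))
E
```

```text
0.24884887123816762 [ 0.56168831 -0.23623473] [ 0.58511169 -0.05776527]
0.8667 -0.0035273809621071362
[-0.21967107  0.7811416   0.93825156  1.60742662 -0.68549665  1.1129869
  0.495268  ]
[-0.38373873  0.74355803  1.04158597  1.75604287 -0.72425145  1.07984177
  0.50934306]
[-0.41530932  0.77938717  0.99833082  1.66131239 -0.71968912  1.11132286
  0.38870101]
[-0.34174849  0.74853596  0.77521545  1.54520228 -0.56891415  1.08467613
  0.1697787 ]
[-0.42673031  0.66141971  0.73301113  1.6679837  -0.5063445   1.01113808
  0.07590355]
3.9 [ 0.56233219 -0.23477783  0.19979917] [-0.2339235   0.60058323  0.98053551  1.41442179 -0.49853238  1.38819208
  0.35462192]
5.4167 [ 0.56209884 -0.2364632   0.06067091] [ 0.56168831 -0.23623473] [4.89806213e-04 8.33862293e-01 5.51972180e-01 3.85318733e-04] [0, np.float64(0.8338858220671682), np.float64(0.5519369853120581), 0]
[-0.23645163 -0.29293514  0.09129364]
[-0.23645163 -0.29293514  0.09129364]
[-0.23645163 -0.29293514  0.09129364]
[-0.23645163 -0.29293514  0.09129364]
```

View pics/s1.png

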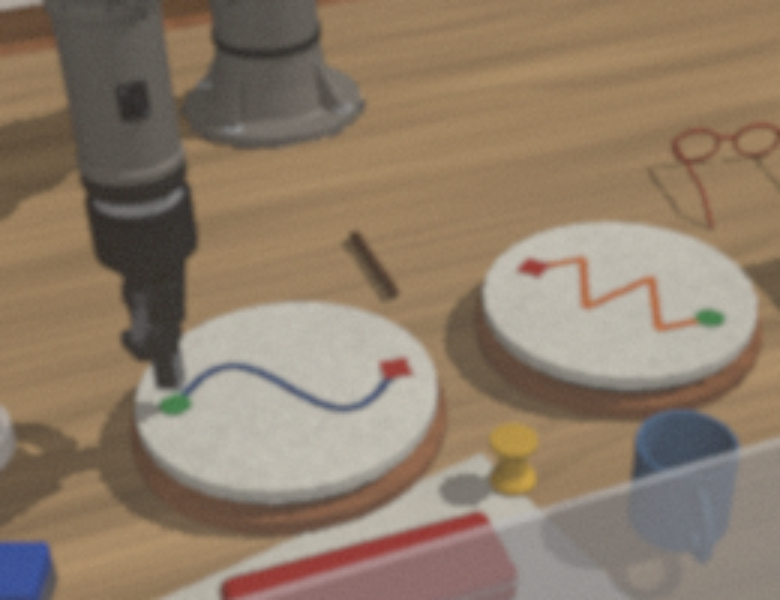

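The closed fingertips hover right over the green dot, at about (175,385) in the crop against the dot at (175,403). Now a guarded descent.

```bash
python3 - <<'E'
from cell import ctrl
from h import *
P,L=path()
f0=np.array(ctrl.get_ft_force())
ctrl.servo_line([*P[0],.044],max_speed=.05)
z=.044
while z>.034:
    ctrl.servo_line([*P[0],z],max_speed=.02); ctrl.pause(.05)
    f=np.mean([(ctrl.pause(.01),ctrl.get_ft_force())[1] for _ in range(4)],0)-f0
    print(round(z,4),np.array(ctrl.get_tcp_pos()).round(4),f.round(2),round(ctrl.get_time_s(),2))
    if abs(f[2])>2.3: break
    z-=.001
E
```

```text
0.044 [ 0.5618 -0.2363  0.0442] [0.01 0.71 0.41] 6.27
0.043 [ 0.5617 -0.2362  0.043 ] [0.14 0.8  0.18] 6.6
0.042 [ 0.5617 -0.2362  0.0419] [-0.89  0.95 -0.27] 6.93
0.041 [ 0.5617 -0.2362  0.041 ] [-0.08  0.81  0.29] 7.27
0.04 [ 0.5619 -0.2364  0.0402] [-0.06  0.59  1.91] 7.6
0.039 [ 0.5619 -0.2364  0.0392] [-0.03  0.56  1.8 ] 7.93
0.038 [ 0.5619 -0.2364  0.0381] [-0.    0.62  2.17] 8.27
0.037 [ 0.5618 -0.2364  0.0371] [0.27 0.26 2.38] 8.6
```

Contact came at z ≈ 0.040 as expected, and it is now about 3 mm in at about 2.4 N. Tracing now.

```bash
python3 - <<'E'
from cell import ctrl
from h import *
P,L=path()
z=.0362
ctrl.servo_line([*P[0],z],max_speed=.02)
for i,p in enumerate(P[1:],1):
    ctrl.servo_line([*p,z],max_speed=.025)
    t=np.array(ctrl.get_tcp_pos()); f=np.array(ctrl.get_ft_force())-[-.24,-.29,.09]
    k=np.linalg.norm(path(600)[0]-t[:2],axis=1).min()
    print(i,(t*1e3).round(1),"off",round(k*1e3,1),"F",f.round(2),round(ctrl.get_time_s(),2))
    if t[2]<.0335: z+=.0005
    if t[2]>.0375: z-=.0005
    if f[2]>5.5: z+=.001
    if ctrl.get_time_s()>35: print("slow"); break
E
```

```text
1 [ 555.5 -230.6   36.1] off 0.1 F [ 0.47 -0.19  3.47] 9.31
2 [ 550.  -225.    36.1] off 0.1 F [ 0.18 -0.1   2.62] 9.77
3 [ 544.5 -219.5   36.1] off 0.1 F [ 0.45 -0.04  3.01] 10.22
4 [ 539.3 -213.7   36.1] off 0.2 F [ 1.01 -0.29  2.45] 10.68
5 [ 534.6 -207.5   36. ] off 0.2 F [ 0.71 -0.04  1.5 ] 11.14
6 [ 530.6 -200.8   36.1] off 0.1 F [ 0.02 -1.11  1.8 ] 11.6
7 [ 528.  -193.4   36.1] off 0.1 F [ 0.88 -0.26  2.64] 12.06
8 [ 527.7 -185.6   36. ] off 0.3 F [-0.34  0.24  2.94] 12.52
9 [ 530.4 -178.2   36.1] off 0.3 F [-0.18 -0.36  3.33] 12.97
10 [ 535.1 -171.9   36.1] off 0.3 F [-0.39  0.59  2.56] 13.43
11 [ 540.8 -166.7   36.2] off 0.2 F [0.19 0.09 3.36] 13.89
12 [ 547.1 -162.1   36.2] off 0.1 F [-0.8   0.6   1.62] 14.35
13 [ 553.7 -157.9   36.2] off 0.2 F [0.11 0.25 1.63] 14.81
14 [ 560.4 -154.    36.2] off 0.2 F [-0.4  -0.36  3.46] 15.27
15 [ 567.2 -150.3   36.3] off 0.1 F [0.22 0.68 1.9 ] 15.72
16 [ 574.  -146.6   36.3] off 0.1 F [-0.26  0.71  3.17] 16.18
17 [ 580.9 -142.9   36.3] off 0.2 F [ 0.84 -0.27  2.19] 16.64
18 [ 587.7 -139.1   36.2] off 0.1 F [-0.34  0.17  2.88] 17.1
19 [ 594.4 -135.2   36.3] off 0.1 F [0.55 0.02 3.28] 17.56
20 [ 600.9 -130.9   36.3] off 0.0 F [0.15 0.1  3.17] 18.02
21 [ 607.1 -126.2   36.3] off 0.2 F [-0.12 -0.43  2.09] 18.48
22 [ 612.7 -120.8   36.2] off 0.2 F [0.29 1.01 2.82] 18.93
23 [ 617.1 -114.3   36.2] off 0.2 F [ 0.17 -0.91  2.4 ] 19.39
24 [ 619.3 -106.8   36.2] off 0.3 F [0.14 0.23 1.75] 19.85
25 [618.6 -99.   36.1] off 0.3 F [ 0.35 -0.16  3.41] 20.31
26 [615.7 -91.8  36.1] off 0.3 F [ 0.26 -0.5   2.66] 20.77
27 [611.5 -85.2  36.1] off 0.2 F [ 1.16 -0.33  1.72] 21.23
28 [606.7 -79.2  36.1] off 0.2 F [0.31 0.65 3.69] 21.68
29 [601.4 -73.4  36.1] off 0.2 F [0.59 0.32 2.59] 22.14
30 [596.  -68.   36.1] off 0.1 F [-1.03 -0.76  3.42] 22.6
31 [590.3 -62.6  36.1] off 0.1 F [ 0.3  -0.65  2.49] 23.06
32 [584.6 -57.3  36.1] off 0.7 F [ 0.83 -0.32  2.78] 23.52
```

```bash
python3 - <<'E'
from cell import ctrl
from h import *
import cv2
ctrl.pause(.3)
F=np.array([(ctrl.pause(.02),ctrl.get_ft_force())[1] for _ in range(10)])
print(ctrl.get_tcp_pos(),F.mean(0),path()[0][-1],ctrl.get_eef_rot(),ctrl.get_grip_width(),ctrl.get_time_s())
p,d=ctrl.snapshot("scene"); cv2.imwrite("pics/s2.png",cv2.resize(p[100:300,120:380,::-1],None,fx=3,fy=3))
E
```

```text
[ 0.58464149 -0.05722149  0.03595225] [-0.43483684  0.4770442   2.60129917] [ 0.58511169 -0.05776527] [-6.87576019e-04  8.33815538e-01  5.52042677e-01 -2.40942991e-04] 0.002687677289312946 23.9833
```

View pics/s2.png

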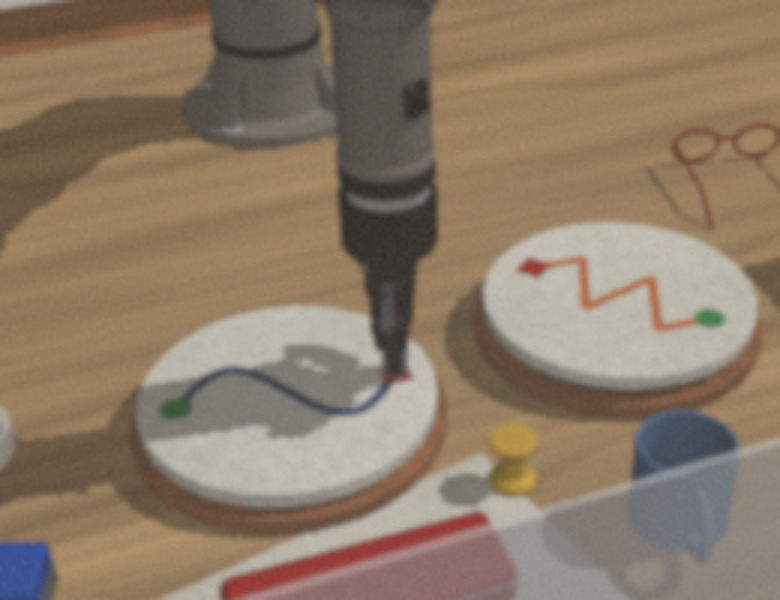

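The fingertips rest on the red square at about (396,376) in the crop, with the white top slightly depressed. The spool, mug, case, glasses and zigzag disc in this crop look unmoved. Handing in.

```bash
python3 - <<'E'
from cell import ctrl
ctrl.job_done()
E
```

```text
the job is handed in; nothing more can be done
```

I traced the blue line from the green dot to the red square with the gripper shut and pointing straight down. I handed the job in at about 24 s with the fingertips still resting on the red square.

- **Keeping on the line:** at the stops, about 8 mm apart, the fingertips were within 0.3 mm of the fitted line. At the very end they sat 0.7 mm past the centre of the red square. These figures come from the arm's own position readings. The two cameras' fits of the disc differed by up to 2 mm, and I used their mean.
- **Pressure:** the white top was pushed down about 4 mm throughout, against the 9 mm limit. Single force readings along the way were noisy, between 1.5 and 3.7 N. The averaged final reading was 2.6 N, a little under the roughly 3.3 N expected from the springs at that depth, so the reading fits a light touch.
- **Rest of the table:** the final picture shows the fingertips on the red square. The zigzag disc, spool, mug, pencil case and glasses look unmoved. The last crop did not fully show the eraser, tape, tissue box or stylus, so I did not check those at the end, but the arm did not go near the first three and passed well above anything on its way.

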